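Open a tight jar in the bench holder

TASK

The black cap of the red square jar is screwed on tight. Stand the jar upright and fully home in the square pocket of the raised white holder, so that it cannot turn, then unscrew the cap anticlockwise until its thread lets go and lift it off. Finish still holding the cap level, about 3 cm clear above the jar's open mouth, with the jar left fully home in the holder; never tip the jar over, and leave everything else on the bench alone.

Things in the scene. Friction and masses are not known exactly. Their poses are not given: they have to be found in the camera images.
- jar_mid (a point): centre of the square body of the red jar: body 62 x 62 mm, 80 mm tall, lower edges set in 2.5 mm, labels on two faces; 112 mm tall with its cap, 0.36 to 0.6 kg. The point is 40 mm above the base; z up, x and y square to the faces. Reach the body from above: nothing sticks out past it
- jar_mouth (a point): centre of the red jar's round rim (42 mm across), under the cap, 68 mm above jar_mid. Three-start thread: seen from above, the cap comes free after about 60 degrees (1.05 rad) of anticlockwise turn and meets the next thread at about 100 degrees (1.8 rad) if not lifted
- cap_mid (a point): centre of the red jar's black ribbed cap: 58 mm across, 22 mm tall, 35 g. Tight, it is on the jar's axis 61.5 mm above jar_mid, its x along the jar's x and its lower edge 17.5 mm below the rim. z up; x turns with the cap. It takes 0.3 to 0.5 N m to turn: grip firmly (40 N is safe). When the thread lets go, its sprung liner raises it 2.5 mm and it lifts straight off
- pocket (a point): centre of the floor of the square pocket of the fixed jar holder: white block 96 x 96 mm, top 74 mm above the bench, on a steel column and dark base plate 120 x 120 mm. Pocket 66 x 66 mm, 22 mm deep, mouth bevelled 4 mm. x and y square to its sides (the jar fits any of four ways), z up. Jar fully home: jar_mid is 40 mm above this point
- blue_jar: bystander: blue square jar with a white cap, same size as the red one, 112 mm tall; origin at the centre of its base
- tin: bystander: closed metal tin, 74 mm across, 77 mm tall; origin at the centre of its base
- tape: bystander: roll of yellow and black tape lying flat, 100 mm across, 48 mm tall; origin at the centre of its base
- spray_green: bystander: green trigger spray bottle, 74 mm across, 238 mm tall; origin at the centre of its base
- spray_pink: bystander: pink trigger spray bottle, 74 mm across, 238 mm tall; origin at the centre of its base
- white_bottle: bystander: white bottle, 86 mm across, 218 mm tall; origin at the centre of its base
- cup: bystander: small clear cup, 68 mm across, 72 mm tall; origin at the centre of its base
- brush: bystander: flat brush lying on the bench; origin at the centre of its underside, x along its length

How it is judged:
By the outcome, as a careful person would: the job done as asked, in the order asked, and still so for the second after the job is handed in, while the arm keeps its last pose, push and grip.
It also fails if it takes over 48 s, if anything falls off the work surface, if the arm or the gripper's body presses on something with over 40 N, if the wrist force passes 120 N, or if a joint passes its speed limit or range.

ROBOT

A 7-joint arm with a two-finger parallel gripper is mounted at the origin on the work surface. World frame = base frame: x ahead of the robot, y to its left, z up, the work surface at z = 0. Lengths are in m, angles in rad, forces in N, time in s.
With the tool pointing down it reaches from about 0.425 to 0.875 m from the base axis. Payload 4.7 kg.
Tool frame: the origin (TCP) lies midway between the tips of the shut fingers; the grasp point (between the pads) lies 19 mm behind it; z points along the fingers, y is the direction in which the jaws open and shut (so a half turn about z gives the same grasp; the last joint's range is limited). The gripper opens to 87 mm and grips with 3 to 60 N. Pads are 19 mm wide; open, the fingers measure 117 mm over their backs; the gripper's body (75 mm by 190 mm) begins 51 mm behind the grasp point.
Start: joints at [-1.229, 0.321, -0.07, 1.45, 0.023, 1.371, -0.057], TCP at [0.209, 0.615, 0.223] pointing down, gripper open.
Joint ranges: [-2.86, 2.86], [-0.3, 2.09], [-1.38, 1.24], [0.06, 2.45], [-1.56, 4.7], [0.09, 2.05], [-2.69, 2.69]. Speed limits (rad/s): [2.57, 2.57, 3.14, 3.14, 3.14, 3.14, 3.14].

INTERFACE

Orientations are given as a rotation vector (axis times angle).
In Python, from bench import get_state, eyes, job gives the robot as it stands. The module is installed in compiled form; this text tells all that it offers.
- The arm moves only by the shell command python3 -m jog 'ROWS' [FORCE]. ROWS is JSON, a list that holds one entry, the list of rows, each a list of 5 numbers: the opening, from 0 (shut) to 1 (fully open), then the shift along the tool's x, y, z in units of 40 mm (1.0 is 40 mm), then the turn about the tool's z in units of 5 degrees (1.0 is 5 degrees). In form: [[[jaw, dx, dy, dz, turn], ...]]. A call has 1 to 10 rows; each row shifts and turns the commanded pose from where the row before left it, along the tool's axes as they then stand; what a row does not reach is not made up. A row lasts 1/8 s, in which the tool goes at most 62.5 mm and 10.7 degrees, less where a joint would pass 70% of its speed; a pose out of reach is approached as far as the arm can. A call is refused whole if a number of a shift passes 1 or a number of a turn 1, either way. A call with a gripper value outside its range is refused whole. The fingers move at their own pace and stop on an object; FORCE is the grip in N (left out, the last holds). Time passes only in rows, so rows that do not move let the fingers close. It gives the time, the measured TCP pose, the force and the opening at its end, in the units of the state.
- get_state(): the state, without advancing time (a new reading comes with each control period).
- eyes.get_image(name): name is "scene" or "top" or "wrist"; returns (picture, depth): 384x512x3 uint8, red, green, blue; 384x512 float32, m along the optical axis (not along the pixel's ray), 0 where there is no reading.
- eyes.camera_params(name): a dict with "camera_matrix" (3x3 intrinsics, pixels), "pose" (4x4, takes a point from camera to world coordinates); the wrist camera has in their place "mount" (4x4, takes a point from camera to tool coordinates, whose origin is the TCP and whose axes are the flange's). Camera axes: x right, y down, z forward; pixel columns grow to the right and rows downward; lengths in m; the calibration is good to about 2 mm. A picture is of the moment at which its call begins: read the wrist's pose just before it. camera_params takes no time and is no camera call.
- job.close_job(): hands the job in, once; it reports no verdict.
The state is a dict: "time": time; "joint_positions": joint angles; "qd": joint speeds; "joint_torque": joint torques, N m; "position": TCP position; "tool_rot": TCP orientation; "ft_force": force on the tool from outside, world axes, zero at the start; "torque": the same for the moment, N m; "grip_width": opening from 0.0 (shut) to 1.0 (fully open).
Only numpy, scipy, OpenCV 4.12 (cv2) and the standard library are available. Lean on these libraries where they do the work, as an engineer would, in place of code of your own. Each camera call takes 0.05 s, during which the arm holds its last target. There are 200 camera calls.

## Working session

There is one attempt and no reset: what is moved stays moved. The work goes in short steps, Python scripts to look and compute and a shell command to move; the robot and the scene stay as the last step left them, time stands still between calls to the robot, and variables do not carry over. Pictures are saved under pics/ and viewed, about 8 in all and at most 12, crops included, and the job is handed in when it is done.

```bash
mkdir -p pics; python3 - <<'E'
from bench import get_state, eyes
import cv2, numpy as np, pickle
s=get_state(); print(s["time"],s["position"],s["tool_rot"],s["grip_width"],s["ft_force"])
ims=[]
for n in ("scene","top"):
    im,d=eyes.get_image(n); p=eyes.camera_params(n)
    np.savez(f"{n}.npz",im=im,d=d,K=p["camera_matrix"],T=p["pose"])
    cv2.imwrite(f"pics/{n}.png",cv2.cvtColor(im,cv2.COLOR_RGB2BGR))
    print(n,np.round(p["pose"],3).tolist(),np.round(p["camera_matrix"],1).tolist())
E
```

```text
0.0 [0.20914341 0.61483556 0.22144613] [-5.12571331e-01 -3.09929470e+00  3.05340630e-03] 1.0006634204378373 [ 0.50372845 -0.45859104  0.30483672]
scene [[-0.885, 0.342, -0.315, 1.035], [0.465, 0.63, -0.622, 0.965], [-0.014, -0.697, -0.717, 1.185], [0.0, 0.0, 0.0, 1.0]] [[460.5, 0.0, 255.6], [0.0, 460.5, 195.5], [0.0, 0.0, 1.0]]
top [[-0.026, -0.993, 0.116, 0.413], [-1.0, 0.024, -0.017, 0.035], [0.014, -0.117, -0.993, 1.241], [0.0, 0.0, 0.0, 1.0]] [[385.2, 0.0, 251.0], [0.0, 385.2, 188.6], [0.0, 0.0, 1.0]]
```

View pics/scene.png

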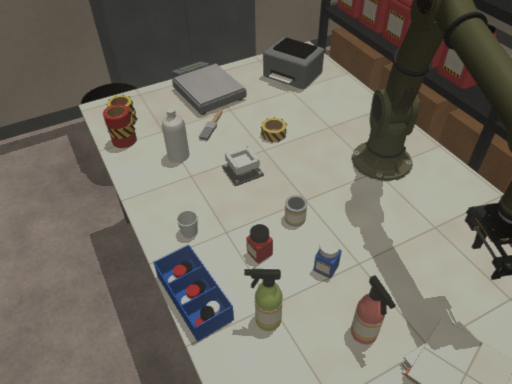

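View pics/top.png

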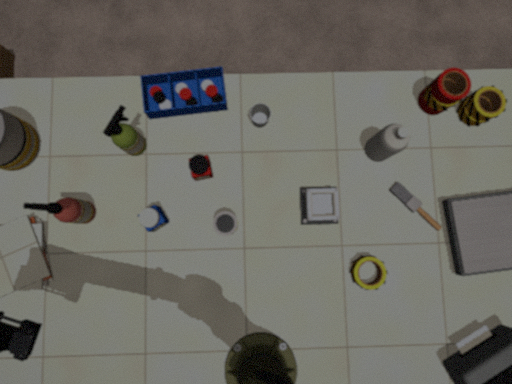

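The scene view shows the red jar with black cap at (260,243) and the white holder at (243,163). In the top view they are at (200,166) and (320,205).

```bash
cat > h.py <<'E'
import numpy as np, cv2
def cloud(d,K,T):
    v,u=np.indices(d.shape)
    P=np.stack([(u-K[0,2])/K[0,0]*d,(v-K[1,2])/K[1,1]*d,d],-1)
    return P@T[:3,:3].T+T[:3,3]
def rect(P):
    r=cv2.minAreaRect((P[:,:2]*1000).astype(np.float32)); return [np.round(x,1) for x in r]
E
python3 - <<'E'
from h import *
for n,(jx,hx) in {"scene":((260,243),(243,163)),"top":((200,166),(320,205))}.items():
    z=np.load(n+".npz"); P=cloud(z["d"],z["K"],z["T"]); ok=z["d"]>0
    c=z["im"].astype(int); hsv=cv2.cvtColor(z["im"],cv2.COLOR_RGB2HSV)
    v,u=np.indices(ok.shape)
    near=lambda p,r:(abs(u-p[0])<r)&(abs(v-p[1])<r)&ok
    J=near(jx,28); H=near(hx,32)
    red=J&((hsv[...,0]<8)|(hsv[...,0]>172))&(hsv[...,1]>140)&(hsv[...,2]>60)
    Z=P[...,2]
    print(n,"cap",(J&(Z>.1)).sum(),P[J&(Z>.105)].mean(0),rect(P[J&(Z>.1)]))
    print(" body",rect(P[red&(Z>.03)&(Z<.09)]),"shoulder",rect(P[red&(Z>.07)&(Z<.09)]))
    print(" holder top",rect(P[H&(Z>.066)&(Z<.082)]),np.median(P[H&(Z>.066)][:,2]),"floor",rect(P[H&(Z>.046)&(Z<.058)]),"base",rect(P[H&(Z>.004)&(Z<.02)]))
    # neighbours
    for nm,p in {"blue":((327,260),(153,217)),"tin":((296,210),(224,221)),"cup":((188,225),(260,116)),"green":((268,305),(128,138)),"white":((176,135),(385,143))}.items():
        q=p[n=="top"]; m=near(q,14)&(Z>.03); print("  ",nm,np.round(np.median(P[m],0),3),Z[m].max().round(3))
E
```

```text
scene cap 340 [0.64779624 0.21900939 0.13988228] [array([665.5, 264.8]), array([262.1,  87.2]), np.float64(61.9)]
 body [array([625.4, 176. ]), array([57.7, 56.4]), np.float64(5.1)] shoulder [array([625.4, 176. ]), array([57.7, 56.4]), np.float64(5.1)]
 holder top [array([ 499.6, -200.9]), array([100.4, 105.5]), np.float64(1.6)] 0.07224300417672136 floor [array([ 427.2, -218.7]), array([269. , 117.4]), np.float64(15.4)] base [array([ 474.5, -247.9]), array([358.2, 246.3]), np.float64(61.4)]
   blue [0.487 0.336 0.078] 0.117
   tin [0.457 0.11  0.075] 0.084
   cup [ 0.789 -0.023  0.053] 0.077
   green [0.728 0.413 0.126] 0.173
   white [ 0.69  -0.37   0.127] 0.184
top cap 318 [0.62281554 0.17155274 0.11418747] [array([622.8, 172. ]), array([58.1, 56.6]), np.float64(44.0)]
 body [array([620.9, 168.8]), array([56.5, 56.4]), np.float64(9.9)] shoulder [array([620.8, 169.2]), array([55.6, 56.5]), np.float64(11.0)]
 holder top [array([ 498.9, -200.4]), array([97.1, 95.6]), np.float64(89.5)] 0.07438605093196649 floor [array([ 497.1, -193.2]), array([82.3, 92.7]), np.float64(90.0)] base [array([ 499.8, -208.5]), array([202.1, 201.5]), np.float64(87.8)]
   blue [0.467 0.309 0.111] 0.119
   tin [0.448 0.098 0.079] 0.085
   cup [ 0.804 -0.019  0.06 ] 0.077
   green [0.697 0.371 0.142] 0.228
   white [ 0.663 -0.376  0.157] 0.219
```

Jar is about (0.623, 0.172), yaw roughly 5–10°. The holder is about (0.499, -0.200), yaw roughly 0°. Moving above the jar at a safe height.

```bash
python3 -m jog '[[[1,-0.5,-0.27,-0.2,0],[1,-0.95,-0.51,-0.2,0],[1,-0.95,-0.51,-0.2,0],[1,-0.95,-0.51,-0.2,0],[1,-0.95,-0.51,-0.2,0],[1,-0.95,-0.51,0,0],[1,-0.95,-0.51,0,0],[1,-0.95,-0.51,0,0],[1,-0.95,-0.51,0,0],[1,-0.95,-0.51,0,0]]]' 20
python3 -m jog '[[[1,-0.95,-0.51,0,0],[1,-0.95,-0.51,0,0],[1,-0.95,-0.51,0,0],[1,-0.95,-0.51,0,0],[1,-0.4,-0.2,0,0],[1,0,0,0,1],[1,0,0,0,1],[1,0,0,0,1],[1,0,0,0,1],[1,0,0,0,1]]]'
python3 -m jog '[[[1,0,0,0,1],[1,0,0,0,1],[1,0,0,0,1],[1,0,0,0,1],[1,0,0,0,1],[1,0,0,0,1],[1,0,0,0,1],[1,0,0,0,0.8],[1,0,0,0,0]]]'
cat >> h.py <<'E'
from scipy.spatial.transform import Rotation as Ro
def wrist(name):
    from bench import get_state, eyes
    s=get_state(); im,d=eyes.get_image("wrist"); p=eyes.camera_params("wrist")
    T=np.eye(4); T[:3,:3]=Ro.from_rotvec(s["tool_rot"]).as_matrix(); T[:3,3]=s["position"]
    cv2.imwrite(f"pics/{name}.png",cv2.cvtColor(im,cv2.COLOR_RGB2BGR))
    np.savez(name+".npz",im=im,d=d,K=p["camera_matrix"],T=T@p["mount"],tool=T)
    print("mount",np.round(p["mount"],3).tolist()); show(s)
    return im,d,p["camera_matrix"],T@p["mount"],T
def show(s):
    R=Ro.from_rotvec(s["tool_rot"]).as_matrix()
    print("t",round(s["time"],2),"pos",np.round(s["position"],4),"jaw yaw",np.round(np.degrees(np.arctan2(R[1,1],R[0,1])),2),"z",np.round(R[:,2],3),"f",np.round(s["ft_force"],1),"tq",np.round(s["torque"],2),"g",round(s["grip_width"],3),"q7",round(s["joint_positions"][6],2))
E
python3 -c "
from h import *; wrist('w1')"
```

```text
time: 1.35
position: [0.4909, 0.3117, 0.2633]
tool_rot: [0.515, 3.098, 0.0]
ft_force: [-0.2, -0.1, -0.5]
grip_width: 0.997
time: 2.6
position: [0.6189, 0.1765, 0.2629]
tool_rot: [-1.174, -2.913, -0.001]
ft_force: [-0.5, -0.1, 0.0]
grip_width: 0.998
time: 3.72
position: [0.6191, 0.1764, 0.2629]
tool_rot: [-2.075, -2.358, -0.001]
ft_force: [-0.9, -0.5, -0.1]
grip_width: 1.0
mount [[-0.0, -0.964, -0.266, 0.074], [1.0, 0.0, -0.001, 0.001], [0.001, -0.266, 0.964, -0.162], [0.0, 0.0, 0.0, 1.0]]
t 3.73 pos [0.6191 0.1764 0.2629] jaw yaw 7.32 z [-0.     0.001 -1.   ] f [-0.9 -0.5 -0.1] tq [-0.1   0.08  0.03] g 1.0 q7 -0.09
```

View pics/w1.png

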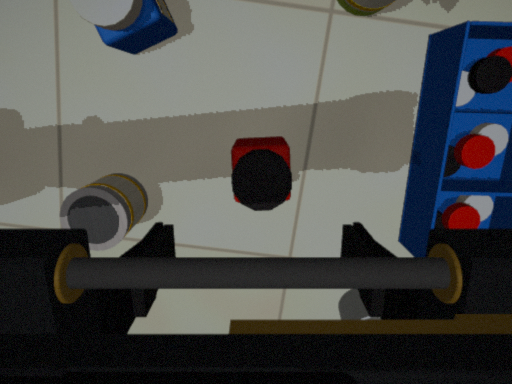

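The wrist view shows the jar centred near (261,172) between the jaws, with its red body at (232–290, 137–202), nearly square to the jaws. I'll measure it precisely.

```bash
python3 - <<'E'
from h import *
z=np.load("w1.npz"); P=cloud(z["d"],z["K"],z["T"]); hsv=cv2.cvtColor(z["im"],cv2.COLOR_RGB2HSV)
v,u=np.indices(z["d"].shape); J=(abs(u-261)<45)&(abs(v-170)<50)&(z["d"]>0); Z=P[...,2]
cap=J&(Z>.1)&(Z<.13)
print("cap z",np.median(Z[cap]),cv2.minEnclosingCircle((P[cap][:,:2]*1000).astype(np.float32)))
red=((hsv[...,0]<8)|(hsv[...,0]>172))&(hsv[...,1]>140)&(hsv[...,2]>50)&J
sh=red&(Z>.072)&(Z<.088); print("shoulder",sh.sum(),rect(P[sh]),np.median(Z[sh]))
print("shoulder ext",P[sh][:,:2].min(0),P[sh][:,:2].max(0))
# top edge (far edge) of red mask: cast rays to z=.08
m=(red).astype(np.uint8); T=z["T"];K=z["K"]
def ray(u,v,h):
    d=T[:3,:3]@np.array([(u-K[0,2])/K[0,0],(v-K[1,2])/K[1,1],1]); return T[:3,3]+d*(h-T[2,3])/d[2]
pts=[]
for c in range(238,285):
    r=np.where(m[:,c])[0]
    if len(r): pts.append(ray(c,r[0],0.0)); 
pts=np.array(pts)
l=cv2.fitLine((pts[:,:2]*1000).astype(np.float32),cv2.DIST_HUBER,0,.01,.01).ravel(); print("far edge dir deg",np.degrees(np.arctan2(l[1],l[0])))
for side in (0,-1):
    q=[]
    for r in range(146,172):
        c=np.where(m[r])[0]
        if len(c): q.append(ray(c[side],r,.08))
    q=np.array(q); l=cv2.fitLine((q[:,:2]*1000).astype(np.float32),cv2.DIST_HUBER,0,.01,.01).ravel()
    print("side",side,np.degrees(np.arctan2(l[1],l[0])),l[2:], q[:,:2].mean(0))
E
```

```text
cap z 0.11282791639521161 ((623.4051513671875, 172.06578063964844), 29.907808303833008)
shoulder 601 [array([623.1, 173.3]), array([60.5, 59.8]), np.float64(9.7)] 0.07897796419350078
shoulder ext [0.58942283 0.13925854] [0.65682544 0.20690754]
far edge dir deg 10.141636
side 0 -82.7639 [591.1941  187.44801] [0.59142834 0.18653368]
side -1 -80.31409 [649.4693  195.46681] [0.64966007 0.19401794]
```

```bash
python3 -m jog '[[[1,-0.12,0.09,0.5,-0.48],[1,0,0,0.9,0],[1,0,0,0.9,0],[1,0,0,0.9,0],[1,0,0,0.8,0],[1,0,0,0.6,0],[1,0,0,0.4,0],[1,0,0,0.32,0],[1,0,0,0,0],[1,0,0,0,0]]]' 40
python3 -c "
from h import *; wrist('w2')"
```

```text
time: 5.03
position: [0.6245, 0.1718, 0.0507]
tool_rot: [2.027, 2.399, 0.002]
ft_force: [0.3, 1.1, -0.2]
grip_width: 1.0
mount [[-0.0, -0.964, -0.266, 0.074], [1.0, 0.0, -0.001, 0.001], [0.001, -0.266, 0.964, -0.162], [0.0, 0.0, 0.0, 1.0]]
t 5.03 pos [0.6245 0.1718 0.0507] jaw yaw 9.62 z [ 0.002  0.001 -1.   ] f [ 0.3  1.1 -0.2] tq [-0.07  0.02 -0.04] g 1.0 q7 0.01
```

```bash
python3 -m jog '[[[0,0,0,0,0],[0,0,0,0,0],[0,0,0,0,0],[0,0,0,0,0],[0,0,0,0,0],[0,0,0,0,0],[0,0,0,0,0]]]' 40
python3 -c "
from h import *; from bench import get_state; show(get_state())"
```

```text
time: 5.95
position: [0.6236, 0.1716, 0.0499]
tool_rot: [-2.027, -2.4, 0.0]
ft_force: [-2.0, -0.3, 3.6]
grip_width: 0.712
t 5.95 pos [0.6236 0.1716 0.0499] jaw yaw 9.63 z [-0.  0. -1.] f [-2.  -0.3  3.6] tq [-0.14  0.51  0.04] g 0.712 q7 0.01
```

```bash
python3 -m jog '[[[0,0,0,-0.3,0],[0,0,0,-0.6,0],[0,0,0,-0.8,0],[0,0,0,-0.8,0],[0,-0.4,-0.21,-0.5,0],[0,-0.7,-0.37,-0.2,0],[0,-0.86,-0.46,0,0],[0,-0.86,-0.46,0,0],[0,-0.86,-0.46,0,0],[0,-0.86,-0.46,0,0]]]' 40
python3 -m jog '[[[0,-0.86,-0.46,0,0],[0,-0.86,-0.46,0,0],[0,-0.86,-0.46,0,0],[0,-0.86,-0.46,0,0],[0,-0.5,-0.27,0,0],[0,-0.16,-0.09,0,0.5],[0,0,0,0,0.8],[0,0,0,0,0.68],[0,0,0,0,0]]]'
python3 - <<'E'
from h import *
from bench import eyes,get_state
show(get_state())
wrist('w3')
im,d=eyes.get_image("scene"); np.savez("scene2.npz",im=im,d=d)
a=cv2.cvtColor(im,cv2.COLOR_RGB2BGR)[80:240,150:350]
cv2.imwrite("pics/s2.png",cv2.resize(a,None,fx=3,fy=3))
a=cv2.resize(a,None,fx=2.4,fy=2.4); b=cv2.imread("pics/w3.png"); b=b[:,:][0:384]
a=np.vstack([cv2.resize(a,(480,384))]); cv2.imwrite("pics/c3.png",np.hstack([a,cv2.resize(b,(320,240))]) if False else np.hstack([cv2.resize(a,(400,320)),cv2.resize(b,(400,320))]))
E
```

```text
time: 7.2
position: [0.557, -0.0265, 0.1772]
tool_rot: [-2.029, -2.398, 0.002]
ft_force: [0.1, -0.4, -4.1]
grip_width: 0.711
time: 8.32
position: [0.4991, -0.1992, 0.1774]
tool_rot: [-2.226, -2.216, -0.0]
ft_force: [0.5, 0.6, -4.9]
grip_width: 0.711
t 8.32 pos [ 0.4991 -0.1992  0.1774] jaw yaw -0.25 z [-0.001  0.001 -1.   ] f [ 0.5  0.6 -4.9] tq [-0.07 -0.    0.02] g 0.711 q7 0.4
mount [[-0.0, -0.964, -0.266, 0.074], [1.0, 0.0, -0.001, 0.001], [0.001, -0.266, 0.964, -0.162], [0.0, 0.0, 0.0, 1.0]]
t 8.32 pos [ 0.4991 -0.1992  0.1774] jaw yaw -0.25 z [-0.001  0.001 -1.   ] f [ 0.5  0.6 -4.9] tq [-0.07 -0.    0.02] g 0.711 q7 0.4
```

View pics/c3.png

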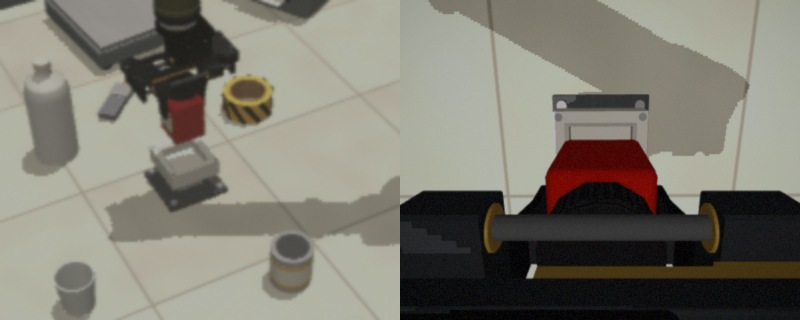

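The jar hangs upright over the holder. The wrist view (right half) shows the holder rim behind the jar, roughly aligned. I'll check the holder edges against the jar numerically.

```bash
python3 - <<'E'
from h import *
z=np.load("w3.npz"); P=cloud(z["d"],z["K"],z["T"]); hsv=cv2.cvtColor(z["im"],cv2.COLOR_RGB2HSV); Z=P[...,2]
b=(Z>.068)&(Z<.080)&(abs(P[...,0]-.5)<.08)&(abs(P[...,1]+.2)<.08)&(hsv[...,1]<90)
Q=P[b]; print(b.sum(),"x",np.percentile(Q[:,0],[1,99]),"y max",np.percentile(Q[:,1],99),"z",np.median(Q[:,2]))
c=(Q[:,1]>Q[:,1].max()-.012)
far=[]
for x in np.arange(.455,.545,.004):
    m=abs(Q[:,0]-x)<.002
    if m.any(): far.append((x,Q[m][:,1].max()))
far=np.array(far); p=np.polyfit(far[:,0],far[:,1],1); print("far edge yaw",np.degrees(np.arctan(p[0])),"y at mid",np.polyval(p,.5))
# side edges
for f in (min,max):
    e=np.array([(y,f(Q[abs(Q[:,1]-y)<.002][:,0])) for y in np.arange(-.185,-.156,.003) if (abs(Q[:,1]-y)<.002).any()])
    print("side",np.median(e[:,1]))
# pocket inner
fl=(Z>.046)&(Z<.056)&(abs(P[...,0]-.5)<.04)&(abs(P[...,1]+.2)<.04); Q=P[fl]; print("floor",fl.sum(),Q.min(0),Q.max(0))
red=((hsv[...,0]<8)|(hsv[...,0]>172))&(hsv[...,1]>140)&(hsv[...,2]>50)
s=red&(Z>.19)&(Z<.225); Q=P[s]; print("jar shoulder",s.sum(),rect(Q),np.median(Q[:,2]),np.percentile(Q[:,0],[1,99]),np.percentile(Q[:,1],99))
E
```

```text
3245 x [0.45080666 0.54585737] y max -0.15274775789684564 z 0.07377093693016412
far edge yaw -0.022348722692773663 y at mid -0.1527186595556603
side 0.45047427940528684
side 0.5461098808051372
floor 1180 [ 0.46512    -0.18460644  0.04951041] [ 0.53139123 -0.1702628   0.05569216]
jar shoulder 5126 [array([ 500.9, -180.4]), array([26.2, 64.5]), np.float64(89.2)] 0.20639394339169304 [0.46994514 0.52941959] -0.16775964532737048
```

```bash
python3 -m jog '[[[0,-0.04,-0.025,0.2,0],[0,0,0,0.4,0],[0,0,0,0.4,0],[0,0,0,0.2,0],[0,0,0,0.1,0],[0,0,0,0.1,0],[0,0,0,0.1,0],[0,0,0,0.1,0],[0,0,0,0.1,0],[0,0,0,0,0]]]' 40
python3 -c "
from h import *; from bench import get_state; show(get_state())"
```

```text
time: 9.68
position: [0.4981, -0.2015, 0.1094]
tool_rot: [-2.226, -2.216, 0.0]
ft_force: [-0.5, -0.0, -4.3]
grip_width: 0.712
t 9.68 pos [ 0.4981 -0.2015  0.1094] jaw yaw -0.28 z [-0.001  0.    -1.   ] f [-0.5 -0.  -4.3] tq [-0.12  0.04 -0.02] g 0.712 q7 0.45
```

```bash
python3 -m jog '[[[0,0,0,0.06,0],[0,0,0,0.06,0],[0,0,0,0.04,0],[0,0,0,0.03,0],[0,0,0,0.02,0],[0,0,0,0,0]]]' 40
python3 -c "
from h import *; from bench import get_state; show(get_state())"
```

```text
time: 10.42
position: [0.4984, -0.2016, 0.1018]
tool_rot: [-2.227, -2.216, -0.001]
ft_force: [-2.8, 1.8, 1.5]
grip_width: 0.708
t 10.43 pos [ 0.4984 -0.2016  0.1018] jaw yaw -0.28 z [ 0.  0. -1.] f [-2.8  1.8  1.5] tq [0.16 0.62 0.02] g 0.708 q7 0.46
```

```bash
python3 -m jog '[[[0,0,0,0.03,0],[0,0,0,0,0],[1,0,0,0,0],[1,0,0,0,0],[1,0,0,0,0],[1,0,0,-0.2,0],[1,0,0,-0.4,0],[1,0,0,-0.33,0],[1,0,0,0,0],[1,0,0,0,0]]]' 40
python3 - <<'E'
from h import *
im,d,K,T,_=wrist('w4'); P=cloud(d,K,T); Z=P[...,2]; hsv=cv2.cvtColor(im,cv2.COLOR_RGB2HSV)
red=((hsv[...,0]<8)|(hsv[...,0]>172))&(hsv[...,1]>140)&(hsv[...,2]>50)
s=red&(Z>.11)&(Z<.15)&(P[...,1]>-.185); Q=P[s]; print("shoulder",s.sum(),np.median(Q[:,2]),rect(Q),np.percentile(Q[:,1],99.5))
A=np.c_[Q[:,:2]-Q[:,:2].mean(0),np.ones(len(Q))]; print("tilt slopes",np.linalg.lstsq(A,Q[:,2],rcond=None)[0])
z=np.load("top.npz")
from bench import eyes
for n in ("top","scene"):
    z=np.load(n+".npz"); im,d=eyes.get_image(n); P=cloud(d,z["K"],z["T"]); Z=P[...,2]; hsv=cv2.cvtColor(im,cv2.COLOR_RGB2HSV)
    red=((hsv[...,0]<8)|(hsv[...,0]>172))&(hsv[...,1]>140)&(hsv[...,2]>50)
    m=red&(abs(P[...,0]-.5)<.06)&(abs(P[...,1]+.2)<.06); print(n,m.sum(),np.percentile(Z[m],[5,50,95]) if m.any() else "")
    if n=="scene":
        cv2.imwrite("pics/s4.png",cv2.resize(cv2.cvtColor(im,cv2.COLOR_RGB2BGR)[90:200,190:320],None,fx=4,fy=4))
E
```

```text
time: 11.68
position: [0.4983, -0.2015, 0.1373]
tool_rot: [-2.227, -2.216, -0.0]
ft_force: [-0.0, 0.2, -0.6]
grip_width: 1.0
mount [[-0.0, -0.964, -0.266, 0.074], [1.0, 0.0, -0.001, 0.001], [0.001, -0.266, 0.964, -0.162], [0.0, 0.0, 0.0, 1.0]]
t 11.68 pos [ 0.4983 -0.2015  0.1373] jaw yaw -0.27 z [ 0.  0. -1.] f [-0.   0.2 -0.6] tq [-0.16  0.03  0.01] g 1.0 q7 0.43
shoulder 2993 0.1306803565565238 [array([ 498.8, -177.4]), array([60.7, 15.1]), np.float64(0.0)] -0.17001383002714085
tilt slopes [-0.00641009 -0.89332046  0.12828199]
top 79 [0.12431232 0.13243495 0.15719703]
scene 235 [0.07772857 0.11406445 0.13386477]
```

View pics/s4.png

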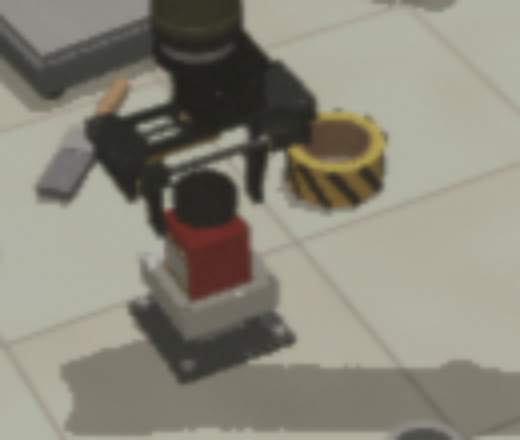

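The scene crop shows the jar upright and seated in the white block, with the cap between the open fingers. Now to grip the cap and turn it anticlockwise (negative about tool z).

```bash
python3 -m jog '[[[0,0,0,0,0],[0,0,0,0,0],[0,0,0,0,0],[0,0,0,0,0],[0,0,0,0,0],[0,0,0,0,0],[0,0,0,0,0],[0,0,0,0,0]]]' 40
python3 -c "
from h import *; from bench import get_state; show(get_state())"
python3 -m jog '[[[0,0,0,0,-0.5],[0,0,0,0,-0.8],[0,0,0,0,-0.8],[0,0,0,0,-0.8],[0,0,0,0,-0.8],[0,0,0,0,-0.3]]]'
python3 -c "
from h import *; from bench import get_state; show(get_state())"
```

```text
time: 12.82
position: [0.4982, -0.2016, 0.1373]
tool_rot: [-2.227, -2.216, 0.0]
ft_force: [-0.8, 1.0, 0.6]
grip_width: 0.662
t 12.82 pos [ 0.4982 -0.2016  0.1373] jaw yaw -0.28 z [-0.  0. -1.] f [-0.8  1.   0.6] tq [-0.04  0.27 -0.03] g 0.662 q7 0.43
time: 13.58
position: [0.4983, -0.2015, 0.1373]
tool_rot: [-1.808, -2.569, -0.001]
ft_force: [-0.5, 0.4, -0.7]
grip_width: 0.663
t 13.57 pos [ 0.4983 -0.2015  0.1373] jaw yaw 19.73 z [ 0.  0. -1.] f [-0.5  0.4 -0.7] tq [ 0.07  0.13 -0.26] g 0.663 q7 0.77
```

```bash
python3 -m jog '[[[0,0,0,0,-0.8],[0,0,0,0,-0.8],[0,0,0,0,-0.8],[0,0,0,0,-0.8],[0,0,0,0,-0.8]]]' 
python3 -c "
from h import *; from bench import get_state; show(get_state())"
python3 -m jog '[[[0,0,0,0,-0.8],[0,0,0,0,-0.8],[0,0,0,0,-0.8],[0,0,0,0,-0.8],[0,0,0,0,-0.8]]]' 
python3 -c "
from h import *; from bench import get_state; show(get_state())"
python3 -m jog '[[[0,0,0,0,-0.8],[0,0,0,0,-0.8],[0,0,0,0,-0.4],[0,0,0,0,0]]]' 
python3 -c "
from h import *; from bench import get_state; show(get_state())"
```

```text
time: 14.2
position: [0.4984, -0.2016, 0.1374]
tool_rot: [-1.333, -2.845, -0.001]
ft_force: [-1.0, 0.8, 0.8]
grip_width: 0.661
t 14.2 pos [ 0.4984 -0.2016  0.1374] jaw yaw 39.78 z [ 0.  0. -1.] f [-1.   0.8  0.8] tq [ 0.05  0.13 -0.27] g 0.661 q7 1.12
time: 14.82
position: [0.4985, -0.2015, 0.1383]
tool_rot: [0.818, 3.033, 0.001]
ft_force: [-2.9, 2.0, 5.5]
grip_width: 0.664
t 14.82 pos [ 0.4985 -0.2015  0.1383] jaw yaw 59.82 z [ 0.     0.001 -1.   ] f [-2.9  2.   5.5] tq [ 0.22  0.58 -0.07] g 0.664 q7 1.46
time: 15.32
position: [0.4985, -0.2018, 0.1383]
tool_rot: [0.553, 3.092, 0.0]
ft_force: [-2.9, 0.8, 5.7]
grip_width: 0.664
t 15.32 pos [ 0.4985 -0.2018  0.1383] jaw yaw 69.71 z [ 0.  0. -1.] f [-2.9  0.8  5.7] tq [0.17 0.58 0.01] g 0.664 q7 1.63
```

The torque went to zero and the upward force rose about 5 N near 60°, so the thread has let go. Lifting gently.

```bash
python3 -m jog '[[[0,0,0,-0.05,0],[0,0,0,-0.1,0],[0,0,0,-0.1,0],[0,0,0,0,0]]]' 
python3 -c "
from h import *; from bench import get_state; show(get_state())"
```

```text
time: 15.82
position: [0.4984, -0.2018, 0.1478]
tool_rot: [0.553, 3.092, -0.0]
ft_force: [-1.7, -0.8, 0.0]
grip_width: 0.661
t 15.82 pos [ 0.4984 -0.2018  0.1478] jaw yaw 69.72 z [ 0. -0. -1.] f [-1.7 -0.8  0. ] tq [-0.1   0.19  0.  ] g 0.661 q7 1.63
```

```bash
python3 -m jog '[[[0,0,0,-0.2,0],[0,0,0,-0.3,0],[0,0,0,-0.25,0],[0,0,0,-0.15,0],[0,0,0,0,0],[0,0,0,0,0],[0,0,0,0,0]]]' 
python3 - <<'E'
from h import *
from bench import eyes
im,d,K,T,_=wrist('w5')
ims={}
for n in ("top","scene"):
    z=np.load(n+".npz"); im,d=eyes.get_image(n); P=cloud(d,z["K"],z["T"]); Z=P[...,2]; hsv=cv2.cvtColor(im,cv2.COLOR_RGB2HSV)
    red=((hsv[...,0]<8)|(hsv[...,0]>172))&(hsv[...,1]>140)&(hsv[...,2]>50)
    N=(abs(P[...,0]-.5)<.05)&(abs(P[...,1]+.2)<.05)
    m=red&N; print(n,m.sum(),"red z",np.percentile(Z[m],[5,50,95,99]),"xy",P[m&(Z>.128)&(Z<.136)][:,:2].mean(0))
    if n=="scene": 
        k=N&(hsv[...,2]<50)&(Z>.15)&(Z<.225); print("dark",np.percentile(Z[k],[1,5,50,95]))
        cv2.imwrite("pics/s5.png",cv2.resize(cv2.cvtColor(im,cv2.COLOR_RGB2BGR)[80:190,190:320],None,fx=4,fy=4,interpolation=cv2.INTER_CUBIC))
E
```

```text
time: 16.7
position: [0.4981, -0.2015, 0.1829]
tool_rot: [-0.553, -3.092, -0.0]
ft_force: [-0.2, -0.3, -0.9]
grip_width: 0.665
mount [[-0.0, -0.964, -0.266, 0.073], [1.0, -0.0, 0.0, 0.001], [-0.0, -0.266, 0.964, -0.162], [0.0, 0.0, 0.0, 1.0]]
t 16.7 pos [ 0.4981 -0.2015  0.1829] jaw yaw 69.72 z [-0.001  0.    -1.   ] f [-0.2 -0.3 -0.9] tq [-0.03 -0.    0.04] g 0.665 q7 1.61
top 89 red z [0.12680098 0.13277144 0.20913558 0.2696336 ] xy [ 0.47355847 -0.18873712]
scene 294 red z [0.08148196 0.1279783  0.15454782 0.15925299] xy [ 0.50747693 -0.18478518]
dark [0.18140202 0.18532694 0.19861    0.21549662]
```

View pics/s5.png

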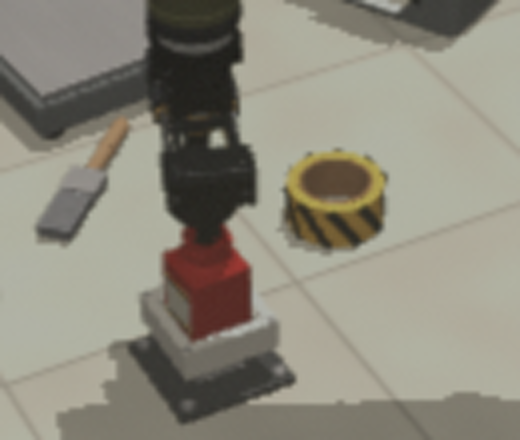

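View pics/w5.png

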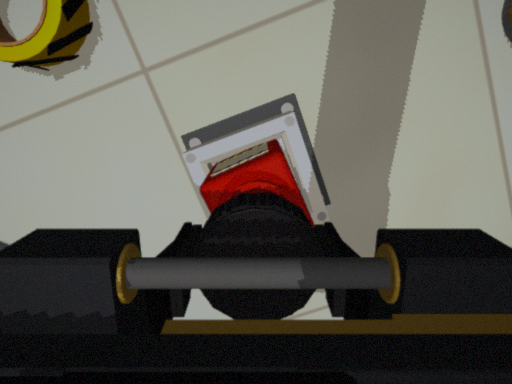

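The cap is in the jaws (centre ~(262,255) in the wrist view) and the red neck is bare, with the jar still seated in the block. One numeric check of cap height and level, and of jar seating.

```bash
python3 - <<'E'
from h import *
z=np.load("w5.npz"); P=cloud(z["d"],z["K"],z["T"]); Z=P[...,2]; hsv=cv2.cvtColor(z["im"],cv2.COLOR_RGB2HSV); v,u=np.indices(Z.shape)
top=(abs(u-262)<50)&(v>208)&(v<254)&(z["d"]>0); Q=P[top]; med=np.median(Q[:,2]); Q=Q[abs(Q[:,2]-med)<.006]
c=np.linalg.lstsq(np.c_[Q[:,:2]-Q[:,:2].mean(0),np.ones(len(Q))],Q[:,2],rcond=None)[0]; print("cap top z",med,"tilt deg",np.degrees(np.arctan(c[:2])),"xy",Q[:,:2].mean(0))
red=((hsv[...,0]<8)|(hsv[...,0]>172))&(hsv[...,1]>140)&(hsv[...,2]>50)&(abs(u-260)<70)&(v<225)
Q=P[red]; h,e=np.histogram(Q[:,2],np.arange(.07,.18,.004)); print([(round(a,3),b) for a,b in zip(e,h) if b>20])
w=red&(Z>.126)&(Z<.138); Q=P[w]; c=np.linalg.lstsq(np.c_[Q[:,:2]-Q[:,:2].mean(0),np.ones(len(Q))],Q[:,2],rcond=None)[0]; print("shoulder",w.sum(),np.median(Q[:,2]),"tilt deg",np.degrees(np.arctan(c[:2])))
z=np.load("w4.npz"); P=cloud(z["d"],z["K"],z["T"]); Z=P[...,2]; m=(Z>.155)&(Z<.175)&(abs(P[...,0]-.498)<.028)&(abs(P[...,1]+.201)<.028); print("before: cap top",np.median(Z[m]),m.sum())
E
```

```text
cap top z 0.21047349725508901 tilt deg [ 2.35013603 -1.18482957] xy [ 0.48338875 -0.19361865]
[(np.float64(0.118), np.int64(49)), (np.float64(0.122), np.int64(71)), (np.float64(0.126), np.int64(419)), (np.float64(0.13), np.int64(1735)), (np.float64(0.134), np.int64(556)), (np.float64(0.138), np.int64(37)), (np.float64(0.142), np.int64(24)), (np.float64(0.146), np.int64(31)), (np.float64(0.15), np.int64(351)), (np.float64(0.154), np.int64(51))]
shoulder 2710 0.13179240079520943 tilt deg [ 2.76003531 -0.73433491]
before: cap top 0.16489308793034158 8195
```

```bash
python3 -m jog '[[[0,0,0,-0.04,0],[0,0,0,0,0],[0,0,0,0,0]]]'; python3 -c "
from h import *; from bench import get_state,job; show(get_state()); print(job.close_job())"
```

```text
time: 17.23
position: [0.4984, -0.2016, 0.185]
tool_rot: [0.553, 3.092, 0.0]
ft_force: [0.5, -0.6, -0.1]
grip_width: 0.663
t 17.23 pos [ 0.4984 -0.2016  0.185 ] jaw yaw 69.72 z [ 0.  0. -1.] f [ 0.5 -0.6 -0.1] tq [ 0.03  0.   -0.01] g 0.663 q7 1.61
the job is handed in; nothing more can be done
None
```

The red jar is fully home in the holder with its cap off. The gripper still holds the cap about 3 cm above the open mouth. I handed the job in at 17.2 s of the 48 s allowed.

- **Unscrewing:** I gripped the cap at 40 N and turned it 70° anticlockwise. Between 40° and 60° the torque dropped from 0.27 N m to nearly zero and about 5 N of upward push appeared, so the thread let go there. The cap then lifted off with no load from the jar.
- **Jar seating:** its shoulder measured 131.8 mm above the bench, against 132 mm expected when fully home. An earlier reading, before unscrewing, was 130.7 mm.
- **Cap height:** its lower edge was about 28.5 mm above the rim, so I raised it another 2 mm, to about 30 mm. I did not take another picture after that last move.
- **Level:** the depth fit showed about 2.4° of tilt on the cap. The seated jar's shoulder showed a similar 2.8°, and the tool axis was vertical, so I took this as a camera error. It is not independent proof that the cap is level.
- **Other objects:** the arm touched none of them that I know of, but I did not re-measure their positions.
- **Rough check:** the jar-tilt fit taken just before gripping the cap was unusable because it included the jar's front wall, so I judged uprightness there by eye.

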